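Charge a leaning slug magazine from the tilt-out bin

TASK

Tilt the blue parts bin fully out by its bar handle and load the three metal slugs from it into the leaning clear tube magazine, end to end: the copper one first so that it lies at the bottom, the brass one on it, the grey tin one last on top, each slid all the way down. Leave the black graphite plug in its place in the bin, and do not disturb the other things on the bench.

Things in the scene. Friction and masses are not known exactly. Their poses are not given: they have to be found in the camera images.
- bincase: Plywood case of the bin, fixed to the bench: 130 deep (x), 270 wide (y), 122 high. Origin on the bench under the middle of its front edge; x points into the case, z up, its front faces its -x, which is the far side from the robot. The bin's pivot is a horizontal line along y at x 4, z 16 mm. The case's 10 mm thick top covers x 30 to 130, so the closed bin cannot be reached from above.
- bin (a joint): Tilt of the blue bin about its bottom front pivot: 0 closed (as it starts), grows as its top comes forward towards the case's -x, stop at 0.56 rad. Stiff hinge (0.45 N m friction) with a spring that helps it open: it stays where it is left; pulling it out by the handle takes 1 to 8 N, and pressing on the open bin or down on its rack with more than about 8 N can push it back in. Inside 236 wide; front panel 68 high, 6 thick, rear wall 45 high.
- bin_handle (a point): Middle of the bin's bar handle: round steel bar 11 mm thick, 110 long along the bin's y, 29 mm clear of the front panel, on two 8 mm stems 94 apart; 60 mm above and 35 mm in front of the pivot line. Axes turn with the bin: x from the handle to the panel, z up along the panel when closed.
- bin_rack (a point): Middle of the row of cells in the wooden rack in the bin, on the bin floor (49 mm behind and 6 mm above the pivot line); axes turn with the bin: x into the case, y along the row, z out of the bin's mouth. Four square cells 27 mm wide, 14 mm deep (on each cell's front side a 16 mm wide tab rises to 26 mm), at y = -75, -25, 25, 75 mm; a slug stands along z in each, leaning a few degrees in its cell when the bin is out, and shows 26 mm above the blocks between the cells.
- copper_center (a point): Copper-red slug: solid cylinder 24 mm in diameter, 40 mm long; this point is its centre, its z along the slug's length. Starts standing in one of the four cells of the rack inside the bin, no telling which.
- brass_center (a point): Yellow brass slug: solid cylinder 24 mm in diameter, 40 mm long; this point is its centre, its z along the slug's length. Starts standing in one of the four cells of the rack inside the bin, no telling which.
- tin_center (a point): Bright grey tin slug: solid cylinder 24 mm in diameter, 40 mm long; this point is its centre, its z along the slug's length. Starts standing in one of the four cells of the rack inside the bin, no telling which.
- graphite_center (a point): Black graphite plug of the same size as the slugs, in the fourth cell; this point is its centre. It stays there.
- magazine: Grey stand of the magazine, fixed to the bench: base plate 150 x 110 x 14 mm, two cheeks 84 high holding the tube's foot, orange block behind. Origin on the bench under the tube's foot; x points away from the side the tube leans to, z up.
- mag_seat (a point): Inner floor of the clear tube, on its axis, 62 mm above the bench. z runs up along the tube towards its mouth, y is level. The tube leans 20 to 44 degrees from vertical towards the stand's -x, away from the robot; its hinge is clamped very stiff (4 N m). A slug at the bottom has its centre 20 mm along z, the next 60, the third 100.
- mag_mouth (a point): Centre of the tube's open mouth, which has a red rim: 115 mm along z from mag_seat, same axes. Bore 30 mm, flaring over the last 14 mm to about 40 mm; 50 mm outside at the rim. The third slug stands out of it by about 5 mm.
- flask_dark: Dark steel ring flask (open tube) 60 mm across, 60 high, beside the magazine; origin at the centre of its underside. Leave alone.
- flask_rust: Rust-red ring flask 60 mm across, 55 high, on the magazine's other side; origin at the centre of its underside. Leave alone.
- flask_small: Dark ring flask 44 mm across, 35 high, standing on top of the bin case; origin at the centre of its underside. Leave alone.
- bottle: White bottle with a red cap, 50 mm across, 190 high, upright between the backs of bin and magazine, nearer the robot; origin at the centre of its underside. Leave alone.
- crucible: Black crucible with two wire side handles, 66 mm across (about 120 over the handles), 70 high, beyond and between bin and magazine; origin at the centre of its underside. Leave alone.
- hammer: Hammer lying on the bench, outermost to the robot's left, about 200 mm long along its x; leave alone.
- brush: Brush lying on the bench, outermost to the robot's right, about 200 mm long along its x; leave alone.
Things that resemble listed ones, but are neither listed nor needed, are in the scene too. Leave any pink look-alike of the magazine alone.

How it is judged:
By the outcome, as a careful person would: the job done as asked, in the order asked, and still so for the second after the job is handed in, with the robot touching nothing.
It also fails if it takes over 72 s, if anything falls off the work surface, if the arm or the gripper's body presses on something with over 40 N, if the wrist force passes 120 N, or if a joint passes its speed limit or range.

ROBOT

A 6-joint arm with a two-finger parallel gripper is mounted at the origin on the work surface. World frame = base frame: x ahead of the robot, y to its left, z up, the work surface at z = 0. Lengths are in m, angles in degrees, forces in N, time in s.
With the tool pointing down it reaches from about 0.4 to 0.825 m from the base axis. Payload 7 kg.
Tool frame: the origin (TCP) lies on the centre line of the jaws, within the pads' length; the fingertips stand 14 mm ahead of it and the grasp point (between the pads) lies 5 mm behind it; z points along the fingers, x is the direction in which the jaws open and shut, and the axes are right-handed (so a half turn about z gives the same grasp; the last joint's range is limited). The gripper opens to 88 mm and grips with 3 to 60 N. Pads are 19 mm wide; open, the fingers measure 130 mm over their backs; the gripper's body (78 mm by 193 mm) begins 47 mm behind the grasp point.
Start: joints at [-48.982, 20.546, 0.682, 0, -70.136, -16.507], TCP at [0.28, -0.614, 0.241] pointing down, gripper open.
Joint ranges: [-176.03, 176.03], [-82.01, 121.73], [-58.28, 71.71], [-173.87, 95.51], [-174.79, -0.11], [-173.66, 173.66]. Speed limits (degrees/s): [136.94, 136.94, 172.46, 180, 180, 180].

INTERFACE

Orientations are given as [roll, pitch, yaw] about the fixed x, y, z axes, in that order (R = Rz(yaw) Ry(pitch) Rx(roll)).
In Python, from plant import * gives the robot as it stands.
- The arm moves only by the shell command python3 -m handwheel 'ROWS' [OPENING]. ROWS is JSON, a list of rows, each a list of 2 entries, a list of its own where there are three numbers: the shift along the tool's x, y, z each as a share of 0.2 m, from -1 to 1, then the turn, a rotation vector about the tool's x, y, z each as a share of 360 degrees, from -1 to 1. In form: [[[tx, ty, tz], [ax, ay, az]], ...]. A call has 1 to 5 rows; each row is the pose to reach, as a shift and turn from the pose commanded when the call began, along the tool's axes at that moment, turning the shorter way round; what a row does not reach only later rows make up. A row lasts 1/12 s, in which the tool goes at most 41.7 mm and 7.16 degrees, less where a joint would pass 70% of its speed; a pose out of reach is approached as far as the arm can. A call with a number of a shift or a turn outside -1 to 1 is refused whole. A call with a gripper value outside its range is refused whole. OPENING is the closure, from -1 (fully open) to 1 (shut), set as the call begins (- or left out, the last holds). The fingers move at their own pace and stop on an object; the grip force is fixed at half the most. Time passes only in rows, so rows that repeat a pose let the fingers close. It gives the time, the measured TCP pose, the force and the opening at its end, in the units of the state.
- get_obs(): the state, without advancing time (a new reading comes with each control period).
- snapshot(name): name is "scene" or "top" or "wrist"; returns a dict with "color" (400x640x3 uint8, red, green, blue), "z_map" (400x640 float32, m along the optical axis (not along the pixel's ray), 0 where there is no reading), "intrinsics" (3x3 intrinsics, pixels), "distortion" ([k1, k2, p1, p2, k3] as OpenCV has them; the pictures are not rectified), "rvec" (rotation vector, rad) and "tvec" (3), from world to camera coordinates, as OpenCV has them. Camera axes: x right, y down, z forward; pixel columns grow to the right and rows downward; lengths in m; the calibration is good to about 2 mm. A picture is of the moment at which its call begins.
- close_job(): hands the job in, once; it reports no verdict.
The state is a dict: "clock": time; "joint_pos": joint angles; "qvel": joint speeds; "tau": joint torques, N m; "tool_pos": TCP position; "orientation": TCP orientation; "force": force on the tool from outside, world axes, zero at the start; "moment": the same for the moment, N m; "opening": finger opening in m.
Only numpy, scipy, OpenCV 4.12 (cv2) and the standard library are available. Lean on these libraries where they do the work, as an engineer would, in place of code of your own. Each camera call takes 0.05 s, during which the arm holds its last target. There are 200 camera calls.

## Working session

There is one attempt and no reset: what is moved stays moved. The work goes in short steps, Python scripts to look and compute and a shell command to move; the robot and the scene stay as the last step left them, time stands still between calls to the robot, and variables do not carry over. Pictures are saved under pics/ and viewed, about 8 in all and at most 12, crops included, and the job is handed in when it is done.

```bash
ls; mkdir -p pics
cat > h.py <<'E'
from plant import *
import numpy as np, cv2
from scipy.spatial.transform import Rotation as R
def save(name,fn,crop=None,scale=1):
    s=snapshot(name); im=s["color"][:,:,::-1]
    if crop: u0,v0,u1,v1=crop; im=im[v0:v1,u0:u1]
    cv2.imwrite("pics/"+fn,cv2.resize(im,None,fx=scale,fy=scale)); np.savez("pics/"+fn[:-4]+".npz",**s); return s
def pts(s):
    K=np.array(s["intrinsics"]);D=np.array(s["distortion"],float)
    z=s["z_map"];v,u=np.mgrid[0:400,0:640]
    n=cv2.undistortPoints(np.stack([u,v],-1).reshape(-1,1,2).astype(float),K,D).reshape(400,640,2)
    c=np.dstack([n[...,0]*z,n[...,1]*z,z])
    Rm=cv2.Rodrigues(np.array(s["rvec"],float))[0]
    w=(c-np.array(s["tvec"]).ravel())@Rm
    w[z==0]=np.nan
    return w
def proj(s,P):
    return cv2.projectPoints(np.array(P,float).reshape(-1,1,3),np.array(s["rvec"],float),np.array(s["tvec"],float),np.array(s["intrinsics"]),np.array(s["distortion"],float))[0].reshape(-1,2)
def pose():
    o=get_obs(); return np.array(o["tool_pos"]),R.from_euler("xyz",o["orientation"],degrees=True)
def rows(P,Rt,cur=None):
    p,r=cur or pose()
    d=r.inv().apply(np.array(P)-p)/0.2; a=(r.inv()*Rt).as_rotvec(degrees=True)/360
    return np.round(d,4).tolist(),np.round(a,4).tolist()
E
python3 - <<'E'
from h import *
a=save("scene","s1.png"); b=save("top","t1.png")
cv2.imwrite("pics/both.png",cv2.resize(np.vstack([a["color"],b["color"]])[:,:,::-1],(480,600)) )
print(get_obs())
E
```

```text
pics
{'clock': 0.1, 'joint_pos': array([-4.89840459e+01,  2.05875665e+01,  6.40001643e-01, -1.73995922e-02,
       -7.01347852e+01, -1.65042544e+01]), 'qvel': array([-0.02420527, -0.10144846,  0.0183998 ,  0.02642692,  0.00335363,
       -0.03560751]), 'tau': array([-1.49758263e-03, -5.84161806e+01,  2.93752903e+01,  7.01555595e+00,
        1.01525339e-02, -1.99050487e-05]), 'tool_pos': array([ 0.27982791, -0.61382391,  0.23972219]), 'orientation': array([-1.79992287e+02, -8.36043637e-02,  1.14505770e+02]), 'force': array([ 0.38465566, -0.08405152, -0.46595802]), 'moment': array([ 0.01981293, -0.04128014, -0.02532419]), 'opening': 0.0878806944708626}
```

View pics/s1.png

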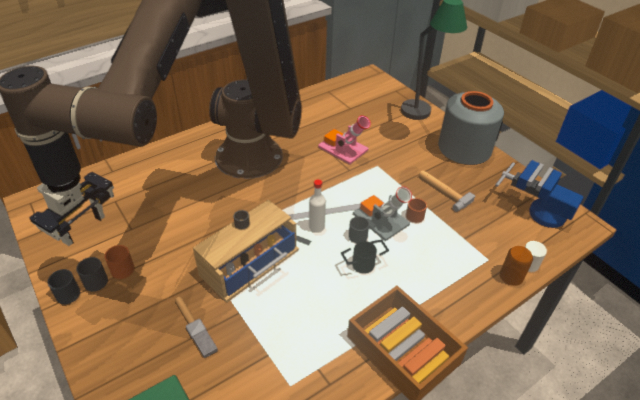

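View pics/t1.png

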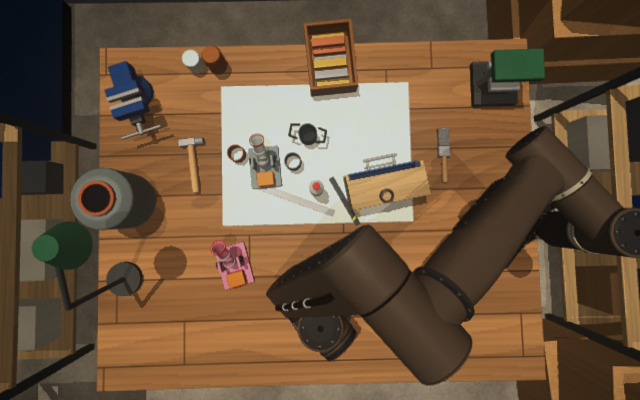

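Scene view: the bin is at about (250,250). The grey magazine is at (385,210) and the pink look-alike at (345,145). The grey one fits: it has the orange block, it stands on the sheet, and the flasks are beside it. Next I'll measure and take an enlarged crop.

Run:
```python
from h import *
a=dict(np.load("pics/s1.npz")); b=dict(np.load("pics/t1.npz"))
A=pts(a);B=pts(b)
c1=cv2.resize(a["color"][170:300,190:435],(784,416),interpolation=cv2.INTER_CUBIC)
c2=cv2.resize(b["color"][115:220,220:440],(784,374),interpolation=cv2.INTER_CUBIC)
im=np.vstack([c1,c2]); im=cv2.resize(im,(595,600)) if im.shape[0]>600 else im
cv2.imwrite("pics/crop1.png",im[:,:,::-1])
# case top
w=B[150:220,335:435].reshape(-1,3); m=(abs(w[:,2]-.122)<.006); r=cv2.minAreaRect(w[m][:,:2].astype(np.float32)*1000)
print("casetop",m.sum(),r,cv2.boxPoints(r).round(0).tolist())
hsv=cv2.cvtColor(b["color"],cv2.COLOR_RGB2HSV)
def blob(S,W,u0,v0,u1,v1,f,name):
    w=W[v0:v1,u0:u1].reshape(-1,3);c=S["color"][v0:v1,u0:u1].reshape(-1,3).astype(int)
    m=f(c,w)&np.isfinite(w[:,0]); print(name,m.sum(),np.median(w[m],0).round(4),w[m].min(0).round(3),w[m].max(0).round(3)); return w[m]
blob(b,B,245,125,285,190,lambda c,w:(c[:,0]>200)&(c[:,1]<170)&(c[:,1]>90)&(c[:,2]<80),"orange")
w=blob(b,B,240,140,290,190,lambda c,w:abs(w[:,2]-.014)<.005,"plate"); r=cv2.minAreaRect(w[:,:2].astype(np.float32)*1000);print(r)
blob(b,B,245,125,270,150,lambda c,w:w[:,2]>.12,"rim top")
red=lambda c,w:(c[:,0]>c[:,1]+40)&(w[:,2]>.1)
w=blob(b,B,240,125,290,160,red,"rim red t")
w=blob(a,A,375,170,415,225,red,"rim red s")
for v in range(130,182,3): print(v,B[v,258].round(3),b["color"][v,258],B[v,262].round(3))
```

```text
casetop 2198 ((424.9681396484375, -241.57742309570312), (113.8643569946289, 270.1347961425781), 10.4962158203125) [[344.0, -119.0], [394.0, -385.0], [506.0, -364.0], [456.0, -98.0]]
orange 179 [0.4674 0.1835 0.0446] [0.443 0.158 0.035] [0.489 0.212 0.051]
plate 601 [0.508  0.1746 0.0141] [0.435 0.099 0.009] [0.611 0.278 0.019]
((513.8306884765625, 183.88507080078125), (162.3138885498047, 172.48785400390625), 13.649883270263672)
rim top 209 [0.582  0.1935 0.1532] [0.554 0.171 0.123] [0.607 0.218 0.179]
rim red t 36 [0.5789 0.1889 0.1681] [0.56  0.171 0.153] [0.603 0.218 0.178]
rim red s 46 [0.5814 0.1961 0.1622] [0.56  0.166 0.147] [0.605 0.22  0.178]
130 [0.651 0.212 0.003] [209 215 205] [0.652 0.197 0.   ]
133 [0.607 0.189 0.153] [197 160 150] [0.64  0.197 0.   ]
136 [0.597 0.19  0.151] [160 155 140] [0.595 0.175 0.163]
139 [0.589 0.191 0.145] [152 152 138] [0.584 0.175 0.165]
142 [0.582 0.194 0.126] [149 150 131] [0.573 0.174 0.172]
145 [0.563 0.187 0.171] [120  75  66] [0.567 0.178 0.149]
148 [0.557 0.19  0.153] [120 118 104] [0.559 0.179 0.138]
151 [0.55  0.193 0.135] [112 110  97] [0.551 0.181 0.127]
154 [0.541 0.195 0.126] [141 136 124] [0.542 0.182 0.12 ]
157 [0.535 0.198 0.103] [103 100  88] [0.534 0.184 0.105]
160 [0.527 0.201 0.086] [96 94 84] [0.526 0.187 0.087]
163 [0.519 0.204 0.07 ] [131 127 116] [0.518 0.189 0.073]
166 [0.516 0.212 0.014] [81 82 75] [0.515 0.197 0.016]
169 [0.504 0.213 0.014] [83 84 77] [0.504 0.198 0.015]
172 [0.49  0.209 0.039] [150  95  63] [0.489 0.194 0.045]
175 [0.479 0.208 0.046] [208 144  68] [0.478 0.194 0.046]
178 [0.468 0.208 0.045] [207 140  66] [0.467 0.193 0.05 ]
181 [0.457 0.208 0.047] [207 137  64] [0.457 0.194 0.043]
```

View pics/crop1.png

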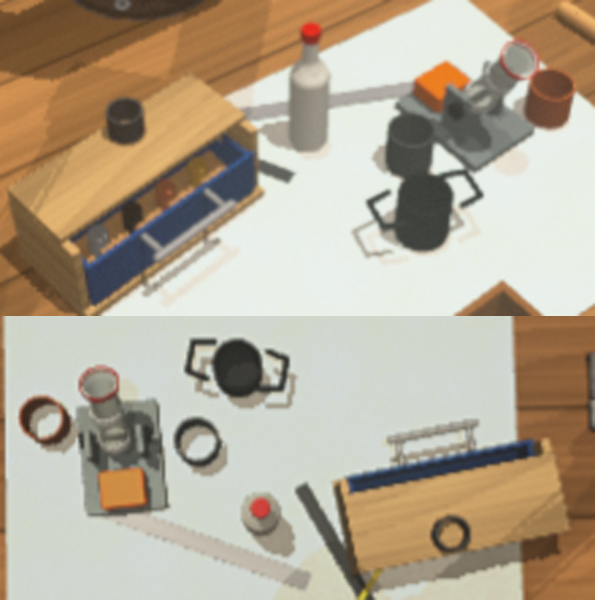

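The crop shows four slugs in the bin. From the robot's left to right (+y to −y) they are brass, copper, graphite and tin. The grey magazine has the red rim near (518,60), with the dark and rust flasks either side. Next I'll go over the handle with the jaws shut and look with the wrist camera.

```bash
cat >> h.py <<'E'
cy=np.array([0.184,-0.983,0]); cx=np.array([-.983,-.184,0])
def case(p,O=(.497,-.228)): # case mm -> world m
    p=np.array(p)/1000; return np.array([O[0],O[1],0])+p[0]*cx+p[1]*cy+p[2]*np.array([0,0,1])
def ori(tz,tx):
    tz=np.array(tz,float);tz/=np.linalg.norm(tz);tx=np.array(tx,float);tx-=tz*(tx@tz);tx/=np.linalg.norm(tx)
    return R.from_matrix(np.c_[tx,np.cross(tz,tx),tz])
E
python3 - <<'E'
from h import *
print(rows(case([-40,0,300]),ori([0,0,-1],-cy)))
E
```

```text
([1.2573, 1.9823, -0.2998], [-0.0, -0.0002, 0.0386])
```

```bash
python3 -m handwheel '[[[0.6,0.95,-0.3],[0,0,0.0386]],[[0.6,0.95,-0.3],[0,0,0.0386]],[[0.6,0.95,-0.3],[0,0,0.0386]],[[0.6,0.95,-0.3],[0,0,0.0386]],[[0.6,0.95,-0.3],[0,0,0.0386]]]' 1
python3 -c "
from h import *
print(rows(case([-40,0,300]),ori([0,0,-1],-cy)))"
```

```text
clock: 0.52
tool_pos: [0.3902, -0.4447, 0.2942]
orientation: [-180.0, -0.0, 100.6]
force: [1.1, -0.6, 0.5]
opening: 0.0599
([0.9671, 0.9237, -0.029], [-0.0001, -0.0001, -0.0001])
```

```bash
python3 -m handwheel '[[[0.967,0.924,-0.03],[0,0,0]],[[0.967,0.924,-0.03],[0,0,0]],[[0.967,0.924,-0.03],[0,0,0]],[[0.967,0.924,-0.03],[0,0,0]],[[0.967,0.924,-0.03],[0,0,0]]]' 1
python3 -m handwheel '[[[0.2,0.2,0],[0,0,0]],[[0.2,0.2,0],[0,0,0]],[[0.2,0.2,0],[0,0,0]]]' 1
python3 - <<'E'
from h import *
print(rows(case([-40,0,300]),ori([0,0,-1],-cy)))
s=save("wrist","w1.png")
W=pts(s)
print(proj(s,[case([-31,0,76]),case([-31,55,76]),case([-31,-55,76]),case([30,100,122]),case([30,-100,122])]).round(0).tolist())
E
```

```text
clock: 0.93
tool_pos: [0.504, -0.2699, 0.2988]
orientation: [-180.0, -0.0, 100.6]
force: [1.7, -1.6, -1.0]
opening: 0.0266
clock: 1.18
tool_pos: [0.5372, -0.2222, 0.2981]
orientation: [-180.0, -0.0, 100.8]
force: [0.1, -0.4, -0.5]
opening: 0.0064
([0.0082, -0.0028, -0.0096], [-0.0001, -0.0001, 0.0006])
[[319.0, 171.0], [277.0, 171.0], [361.0, 171.0], [228.0, 124.0], [410.0, 124.0]]
```

View pics/w1.png

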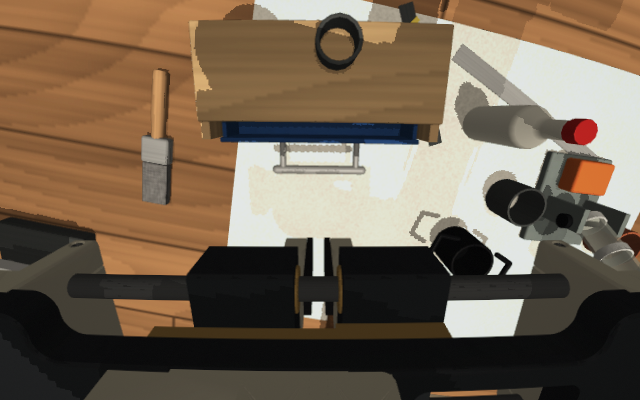

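The bar lies along row 171, columns 274–365, within 1 mm of the prediction. I'll go down between bar and panel.

```bash
python3 -m handwheel '[[[0.008,-0.148,0.3],[0,0,0]],[[0.008,-0.148,0.5],[0,0,0]],[[0.008,-0.148,0.73],[0,0,0]],[[0.008,-0.148,0.73],[0,0,0]],[[0.008,-0.148,0.73],[0,0,0]]]' 1
python3 -m handwheel '[[[0,0,0.15],[0,0,0]],[[0,0,0.25],[0,0,0]],[[0,0,0.35],[0,0,0]],[[0,0,0.39],[0,0,0]],[[0,0,0.39],[0,0,0]]]' 1
python3 - <<'E'
from h import *
print(rows(case([-11,0,74]),ori([0,0,-1],-cy)),get_obs()["force"])
E
```

```text
clock: 1.65
tool_pos: [0.5012, -0.2292, 0.1471]
orientation: [-179.5, -0.2, 100.5]
force: [-0.0, 1.0, 0.0]
opening: 0.0002
clock: 2.07
tool_pos: [0.5056, -0.2297, 0.0743]
orientation: [-179.9, -0.0, 100.6]
force: [-0.8, 0.5, -0.1]
opening: 0.0007
([0.016, 0.0144, 0.0014], [-0.0003, -0.0001, -0.0001]) [-0.82786265  0.52783495 -0.06892779]
```

```bash
python3 -m handwheel '[[[0,0.071,0.0115],[0.0159,0,0]],[[0,0.098,0.026],[0.0318,0,0]],[[0,0.1285,0.047],[0.0509,0,0]],[[0,0.156,0.0715],[0.07,0,0]],[[0,0.181,0.099],[0.0891,0,0]]]' 1
python3 -m handwheel '[[[0,0,0],[0,0,0]],[[0,0.01,0],[0,0,0]],[[0,0.02,0],[0,0,0]],[[0,0.03,0],[0,0,0]],[[0,0.03,0],[0,0,0]]]' 1
python3 - <<'E'
from h import *
o=get_obs();print(o["force"],o["moment"]); b=save("scene","s2.png",(170,170,330,310),4)
p,r=pose(); print((p-case([0,0,0]))@cx*1000,p[2])
E
```

```text
clock: 2.48
tool_pos: [0.5405, -0.2234, 0.0585]
orientation: [-147.4, 0.0, 100.5]
force: [-8.1, -1.7, 3.6]
opening: 0.0005
clock: 2.9
tool_pos: [0.5379, -0.2237, 0.0539]
orientation: [-146.8, -0.1, 100.4]
force: [-25.9, -8.0, 1.9]
opening: 0.0002
[-25.88639024  -7.9723841    1.93839511] [-2.52899221  6.34910285  0.7927435 ]
-40.94724122518127 0.053900964221072295
```

View pics/s2.png

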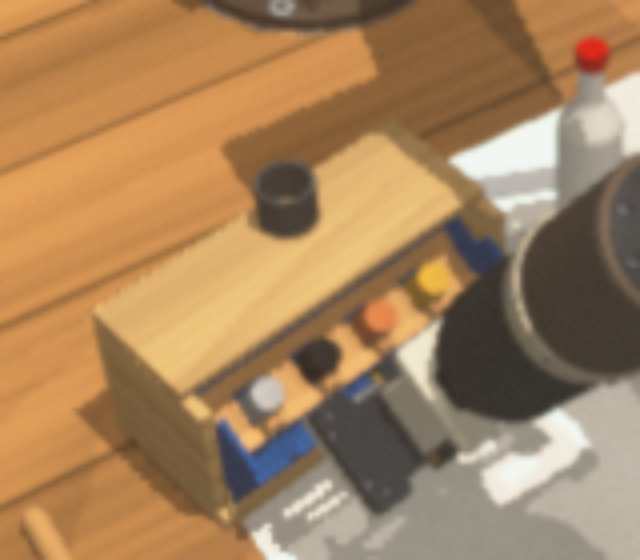

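The bin is fully out: 27 N against the stop. From left to right in the picture the order is tin, graphite, copper, brass. Back off, withdraw along the finger axis, and look down at the rack.

```bash
python3 -m handwheel '[[[0,-0.04,0],[0,0,0]],[[0,-0.045,-0.1],[0,0,0]],[[0,-0.045,-0.3],[0,0,0]],[[0,-0.045,-0.5],[0,0,0]],[[0,-0.045,-0.7],[0,0,0]]]' 1
python3 -m handwheel '[[[0,0,-0.1],[0,0,0]],[[0,-0.1,-0.1],[0,0,0]],[[0,-0.1,-0.1],[0,0,0]]]' 0.32
python3 - <<'E'
from h import *
s=save("wrist","w2.png"); t=save("top","t2.png",(330,130,450,230),5)
th=.56
def rack(p):
    x,z=49+p[0],6+p[2]
    return case([4+x*np.cos(th)-z*np.sin(th),p[1],16+z*np.cos(th)+x*np.sin(th)])
print(proj(s,[rack([0,y,40]) for y in(-75,-25,25,75)]).round(0).tolist())
W=pts(s); c=s["color"].astype(int)
d=np.load("pics/t2.npz"); B=pts(d)
for S,P,n in((s,W,"w"),(d,B,"t")):
  c=S["color"].astype(int); 
  for y in(-75,-25,25,75):
    q=np.array(rack([0,y,40])); m=(np.linalg.norm(P-q,axis=2)<.013); m=np.nan_to_num(m).astype(bool)
    # plane-offset along rack z
    print(n,y,m.sum(),(np.median(P[m],0)-q).round(4) if m.any() else "",np.median(c[m],0) if m.any() else "")
E
```

```text
clock: 3.37
tool_pos: [0.6133, -0.2097, 0.1797]
orientation: [-148.1, 0.1, 100.6]
force: [1.8, -0.6, 0.4]
opening: 0.0004
clock: 3.62
tool_pos: [0.6068, -0.2111, 0.2082]
orientation: [-148.3, 0.1, 100.6]
force: [1.1, -0.1, -0.0]
opening: 0.015
[[388.0, 147.0], [343.0, 147.0], [299.0, 147.0], [254.0, 147.0]]
w -75 368 [ 0.0004 -0.0005  0.    ] [212. 160.  81.]
w -25 336 [-0.0006 -0.0002  0.0001] [196. 113.  73.]
w 25 331 [-0.0011  0.0011 -0.    ] [21. 21. 21.]
w 75 346 [-0.0013  0.001  -0.0002] [168. 162. 152.]
t -75 24 [0.0031 0.0011 0.0015] [192.5 142.5  67.5]
t -25 25 [0.0006 0.0009 0.0012] [182. 104.  65.]
t 25 26 [0.0003 0.0011 0.0005] [43.5 40.5 33. ]
t 75 27 [ 0.0005  0.0017 -0.0005] [153. 147. 137.]
```

View pics/w2.png

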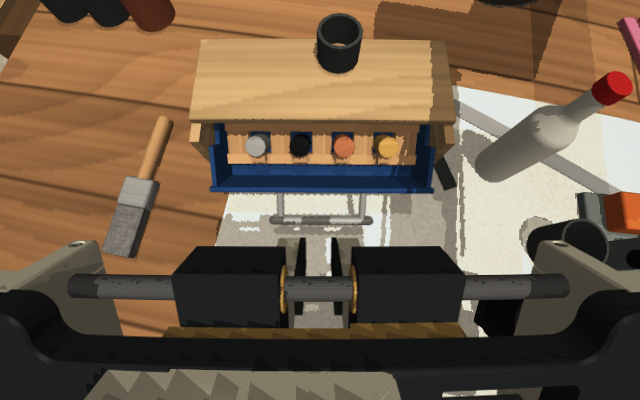

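Slugs match the model to 1 mm: brass (389,147), copper (344,146), graphite (299,147), tin (256,147). Compute the copper approach.

```bash
cat >> h.py <<'E'
def rack(p,th=.56):
    x,z=49+p[0],6+p[2]
    return case([4+x*np.cos(th)-z*np.sin(th),p[1],16+z*np.cos(th)+x*np.sin(th)])
PICK=ori(rack([0,0,0])-rack([0,0,1]),-cy)
E
python3 - <<'E'
from h import *
print(rows(rack([0,-25,131]),PICK),rows(rack([0,-25,70]),PICK),rows(rack([0,-25,31]),PICK),get_obs()["opening"])
E
```

```text
([0.141, -0.2295, 0.4211], [0.0006, 0.0001, -0.0001]) ([0.1413, -0.2306, 0.7261], [0.0006, 0.0001, -0.0001]) ([0.1414, -0.2314, 0.9211], [0.0006, 0.0001, -0.0001]) 0.023091777957880984
```

```bash
python3 -m handwheel '[[[0.141,-0.23,0.2],[0.0006,0,0]],[[0.141,-0.23,0.35],[0.0006,0,0]],[[0.141,-0.23,0.42],[0.0006,0,0]],[[0.141,-0.23,0.42],[0.0006,0,0]],[[0.141,-0.23,0.42],[0.0006,0,0]]]' 0.32
python3 - <<'E'
from h import *
print(rows(rack([0,-25,70]),PICK),rows(rack([0,-25,31]),PICK),get_obs()["opening"])
E
```

```text
clock: 4.13
tool_pos: [0.5181, -0.1983, 0.1563]
orientation: [-147.6, 0.0, 100.6]
force: [0.1, -0.3, 1.0]
opening: 0.0302
([-0.0014, 0.0011, 0.2944], [-0.0008, 0.0, 0.0]) ([-0.0013, 0.0021, 0.4894], [-0.0008, 0.0, 0.0]) 0.03018524355777964
```

```bash
python3 -m handwheel '[[[0,0,0.15],[0,0,0]],[[0,0,0.25],[0,0,0]],[[0,0,0.31],[0,0,0]],[[0,0,0.36],[0,0,0]],[[0,0,0.36],[0,0,0]]]' 0.33
python3 -m handwheel '[[[0,0,0.04],[0,0,0]],[[0,0,0.08],[0,0,0]],[[0,0,0.12],[0,0,0]],[[0,0,0.127],[0,0,0]],[[0,0,0.127],[0,0,0]]]' 0.33
python3 -c "
from h import *
print(rows(rack([0,-25,31]),PICK),get_obs()['force'])"
```

```text
clock: 4.55
tool_pos: [0.4806, -0.2054, 0.0943]
orientation: [-147.6, -0.0, 100.6]
force: [-0.7, 0.5, -0.7]
opening: 0.0297
clock: 4.97
tool_pos: [0.467, -0.2077, 0.0734]
orientation: [-147.6, -0.0, 100.6]
force: [-0.2, -0.2, -0.5]
opening: 0.0295
([-0.0023, -0.0006, 0.0003], [-0.0007, -0.0, 0.0]) [-0.16136252 -0.21584402 -0.54903961]
```

Clean. Now close, check the opening, and lift along the axis.

```bash
python3 -m handwheel '[[[0,0,0],[0,0,0]],[[0,0,0],[0,0,0]],[[0,0,0],[0,0,0]],[[0,0,0],[0,0,0]],[[0,0,0],[0,0,0]]]' 1
python3 -m handwheel '[[[0,0,-0.05],[0,0,0]],[[0,0,-0.15],[0,0,0]],[[0,0,-0.3],[0,0,0]],[[0,0,-0.5],[0,0,0]],[[0,0,-0.7],[0,0,0]]]' 1
python3 -m handwheel '[[[0,0,-0.2],[0,0,0]],[[0,0,-0.35],[0,0,0]],[[0,0,-0.35],[0,0,0]]]' 1
python3 - <<'E'
from h import *
s=save("wrist","w3.png");t=save("top","t3.png")
B=pts(t); c=t["color"].astype(int)
# magazine measurements: rim
for S,n in((s,"wrist"),(t,"top"),(snapshot("scene"),"scene")):
    P=pts(S);c=S["color"].astype(int)
    m=(np.abs(P[...,0]-.582)<.04)&(np.abs(P[...,1]-.193)<.04)&(P[...,2]>.13)&(P[...,2]<.20)&(c[...,0]>c[...,1]+35)
    q=P[m]; print(n,m.sum())
    if m.sum()>8:
        A=np.c_[q[:,:2],np.ones(len(q))];k=np.linalg.lstsq(A,q[:,2],rcond=None)[0]
        nrm=np.array([-k[0],-k[1],1]);print(q.mean(0).round(4),(q.min(0)+q.max(0))/2,"tilt",np.degrees(np.arctan(np.hypot(*k[:2]))),"az",np.degrees(np.arctan2(-k[1],-k[0])))
print(proj(s,[[.582,.193,.163]]))
E
```

```text
clock: 5.38
tool_pos: [0.4679, -0.2077, 0.0739]
orientation: [-147.7, 0.0, 100.6]
force: [-0.0, 0.8, 0.8]
opening: 0.0232
clock: 5.8
tool_pos: [0.5414, -0.1936, 0.1938]
orientation: [-147.7, -0.0, 100.6]
force: [1.8, 0.2, -1.6]
opening: 0.0233
clock: 6.05
tool_pos: [0.5821, -0.1869, 0.2569]
orientation: [-148.2, 0.2, 100.7]
force: [-1.1, 0.2, -0.8]
opening: 0.0235
wrist 0
top 54
[0.5837 0.1919 0.1639] [0.58382669 0.19450086 0.16452798] tilt 21.057330168502272 az 0.10453789274427372
scene 62
[0.5816 0.1912 0.1618] [0.58059544 0.19262836 0.15620814] tilt 23.45908682677724 az 7.275345593984118
[[709.33410621 334.27574224]]
```

View pics/w3.png

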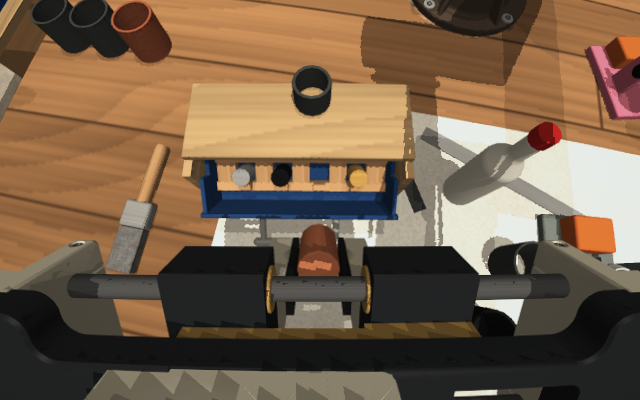

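Copper is held at (320,255) and its cell is empty. Carry it over in front of the magazine mouth to measure the tilt from near.

Run:
```python
from h import *
def mag(az,tilt):
    a,t=np.radians([az,tilt]); ax=np.array([np.sin(t)*np.cos(a),np.sin(t)*np.sin(a),np.cos(t)]); return ax,ori(-ax,[-np.sin(a),np.cos(a),0])
ax,Rm=mag(5,32); print(rows([.66,0.03,.30],Rm)); print(rows([.66,0.19,.30],Rm))
```

```text
([0.9885, 0.3798, -0.5301], [-0.0008, 0.0082, 0.0133])
([1.7748, 0.5047, -0.6082], [-0.0008, 0.0082, 0.0133])
```

```bash
python3 -m handwheel '[[[0.95,0.38,-0.53],[0,0.008,0.013]],[[0.95,0.38,-0.53],[0,0.008,0.013]],[[0.95,0.38,-0.53],[0,0.008,0.013]],[[0.95,0.38,-0.53],[0,0.008,0.013]],[[0.95,0.38,-0.53],[0,0.008,0.013]]]' 1
python3 -m handwheel '[[[0.95,0.15,-0.15],[0,0,0]],[[0.95,0.15,-0.15],[0,0,0]],[[0.95,0.15,-0.15],[0,0,0]],[[0.95,0.15,-0.15],[0,0,0]],[[0.95,0.15,-0.15],[0,0,0]]]' 1
python3 -m handwheel '[[[0,0,0],[0,0,0]],[[0,0,0],[0,0,0]]]' 1
python3 - <<'E'
from h import *
s=save("wrist","w4.png")
P=pts(s);c=s["color"].astype(int)
m=(np.abs(P[...,0]-.582)<.04)&(np.abs(P[...,1]-.193)<.04)&(P[...,2]>.13)&(P[...,2]<.20)&(c[...,0]>c[...,1]+45)
q=P[m]; print(m.sum(),proj(s,[[.582,.193,.163]]))
if m.sum()>10:
    k=np.linalg.lstsq(np.c_[q[:,:2],np.ones(len(q))],q[:,2],rcond=None)[0];print(q.mean(0).round(4),q.min(0),q.max(0),np.degrees(np.arctan(np.hypot(*k[:2]))),np.degrees(np.arctan2(-k[1],-k[0])))
E
```

```text
clock: 6.62
tool_pos: [0.6531, 0.0033, 0.2948]
orientation: [-147.5, 0.1, 95.1]
force: [0.6, 0.2, -2.0]
opening: 0.0233
clock: 7.03
tool_pos: [0.6769, 0.1986, 0.3029]
orientation: [-147.5, 0.1, 95.2]
force: [0.2, 0.6, -2.2]
opening: 0.0233
clock: 7.2
tool_pos: [0.677, 0.197, 0.3023]
orientation: [-147.5, 0.1, 95.3]
force: [0.3, -0.7, -1.7]
opening: 0.0228
158 [[321.89949401 183.88964732]]
[0.5839 0.193  0.1645] [0.56030934 0.17147429 0.15278471] [0.60430697 0.22034018 0.17712965] 26.715417986700878 5.384419697893496
```

View pics/w4.png

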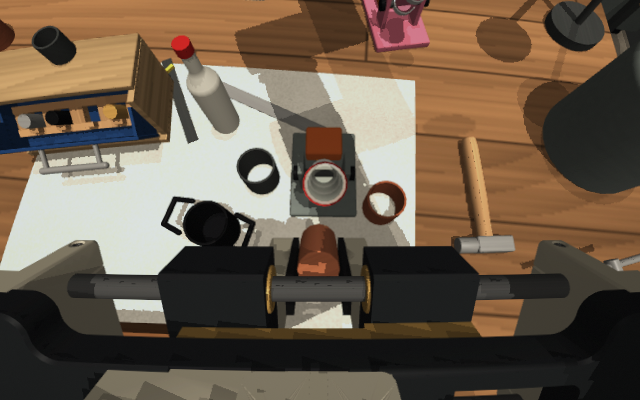

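Mouth at (324,183). The fit gives centre about (0.583, 0.194, 0.1645), tilt about 27.5°, azimuth about 5.3°. Check how the slug lies in the jaws, then compute the insertion.

```bash
cat >> h.py <<'E'
def mag(az=5.3,tilt=27.5):
    a,t=np.radians([az,tilt]); ax=np.array([np.sin(t)*np.cos(a),np.sin(t)*np.sin(a),np.cos(t)]); return ax,ori(-ax,[-np.sin(a),np.cos(a),0])
M=np.array([.583,.194,.1645])
def slug(s):
    P=pts(s);p,r=pose(); T=r.inv().apply((P-p).reshape(-1,3))*1000
    m=(abs(T[:,0])<5)&(abs(T[:,1])<25)&(T[:,2]>-32)&(T[:,2]<50)&np.isfinite(T[:,0]); T=T[m]
    for z in range(-30,45,4):
        k=abs(T[:,2]-z)<2
        if k.sum()>3: print(z,k.sum(),T[k,1].min().round(1),np.median(T[k,1]).round(1),end=" | ")
    print()
E
python3 - <<'E'
from h import *
s=dict(np.load("pics/w4.npz"));slug(s)
ax,Rm=mag()
for h in(60,26,13,5): print(h,rows(M+ax*h/1000,Rm))
E
```

```text
-10 24 -10.9 -5.0 | -6 466 -12.7 -5.0 | -2 59 -12.4 -11.4 | 2 57 -12.3 -11.4 | 6 52 -12.6 -11.6 | 10 47 -12.8 -11.6 | 14 44 -12.5 -11.6 | 18 43 -12.7 -11.7 | 22 34 -12.6 -11.6 | 26 41 -12.7 -11.7 | 30 28 -12.5 -11.8 | 
60 ([0.0364, -0.0508, 0.537], [-0.0138, 0.0001, -0.0004])
26 ([0.0366, -0.0361, 0.7064], [-0.0138, 0.0001, -0.0004])
13 ([0.0367, -0.0305, 0.7711], [-0.0138, 0.0001, -0.0004])
5 ([0.0367, -0.027, 0.811], [-0.0138, 0.0001, -0.0004])
```

The slug is parallel to the tool and spans TCP −8 to +31 mm. Go to h=60 (bottom 29 mm above the mouth), then down.

```bash
python3 -m handwheel '[[[0.036,-0.05,0.2],[-0.0138,0,0]],[[0.036,-0.05,0.4],[-0.0138,0,0]],[[0.036,-0.05,0.53],[-0.0138,0,0]],[[0.036,-0.05,0.537],[-0.0138,0,0]],[[0.036,-0.05,0.537],[-0.0138,0,0]]]' 1
python3 - <<'E'
from h import *
s=save("wrist","w5.png")
P=pts(s);c=s["color"].astype(int)
m=(np.abs(P[...,0]-.582)<.04)&(np.abs(P[...,1]-.193)<.04)&(P[...,2]>.14)&(P[...,2]<.19)&(c[...,0]>c[...,1]+45)&(c[...,1]<c[...,2]+12)
q=P[m];p,r=pose();T=r.inv().apply(q-p)*1000
print(len(q),q.min(0),q.max(0),"tool:",T.min(0),T.max(0))
ax,Rm=mag()
for h in(34,18): print(h,rows(M+ax*h/1000,Rm))
im=s["color"][100:400,180:460,::-1];cv2.imwrite("pics/w5c.png",cv2.resize(im,None,fx=2,fy=2))
E
```

```text
clock: 7.67
tool_pos: [0.609, 0.1939, 0.2177]
orientation: [-152.4, 0.2, 95.1]
force: [1.1, -0.7, -0.6]
opening: 0.0229
233 [0.55919561 0.17170309 0.16106569] [0.59175749 0.22041199 0.17744149] tool: [-20.05392892 -25.74235681  58.93163308] [28.53532236  8.59871496 67.26023123]
34 ([0.0106, 0.0017, 0.138], [0.0003, 0.0, -0.0008])
18 ([0.0106, 0.0015, 0.218], [0.0003, 0.0, -0.0008])
```

View pics/w5c.png

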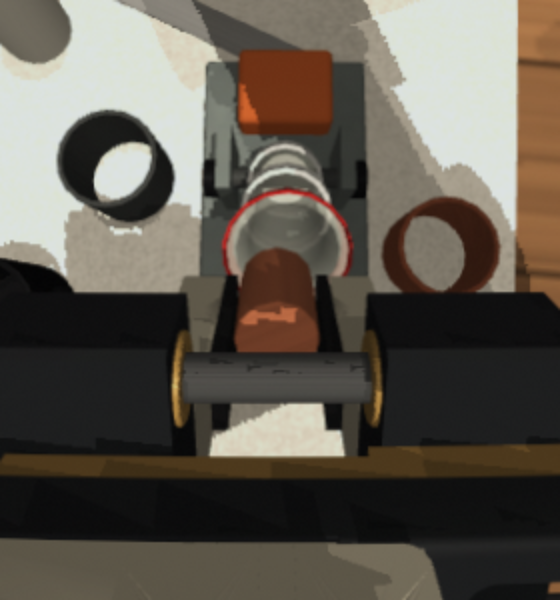

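The rim's centre is about 4 mm along tool +x, so shift that much and insert.

```bash
python3 -m handwheel '[[[0.02,0,0.05],[0,0,0]],[[0.02,0,0.1],[0,0,0]],[[0.02,0,0.14],[0,0,0]],[[0.02,0,0.18],[0,0,0]],[[0.02,0,0.205],[0,0,0]]]' 1
python3 -m handwheel '[[[0,0,0],[0,0,0]],[[0,0,0],[0,0,0]]]' 1
python3 - <<'E'
from h import *
s=dict(np.load("pics/w5.npz"));P=pts(s);c=s["color"].astype(int)
m=(np.abs(P[...,0]-.582)<.04)&(np.abs(P[...,1]-.193)<.04)&(P[...,2]>.14)&(P[...,2]<.19)&(c[...,0]>c[...,1]+45)&(c[...,1]<c[...,2]+12)
q=P[m];k=np.linalg.lstsq(np.c_[q[:,:2],np.ones(len(q))],q[:,2],rcond=None)[0];print(np.degrees(np.arctan(np.hypot(*k[:2]))),np.degrees(np.arctan2(-k[1],-k[0])),k@[.583,.196,1])
o=get_obs();print(o["force"],o["moment"])
E
```

```text
clock: 8.13
tool_pos: [0.5919, 0.1983, 0.1815]
orientation: [-152.6, 0.1, 95.1]
force: [0.4, 0.4, -1.8]
opening: 0.0235
clock: 8.3
tool_pos: [0.5925, 0.1983, 0.1825]
orientation: [-152.7, 0.1, 95.1]
force: [-0.1, -0.3, -1.7]
opening: 0.023
25.785749414656898 4.097113946198749 0.16507675153804885
[-0.05958615 -0.30763257 -1.65563239] [ 0.14967173 -1.83883899 -0.04584379]
```

No contact forces, slug about 11 mm inside the mouth. Release.

```bash
python3 -m handwheel '[[[0,0,0],[0,0,0]],[[0,0,0],[0,0,0]],[[0,0,0],[0,0,0]],[[0,0,0],[0,0,0]],[[0,0,0],[0,0,0]]]' 0.2
python3 -m handwheel '[[[0,0,-0.1],[0,0,0]],[[0,0,-0.3],[0,0,0]],[[0,0,-0.5],[0,0,0]],[[0,0,-0.6],[0,0,0]],[[0,0,-0.6],[0,0,0]]]' 0.33
python3 - <<'E'
from h import *
s=save("wrist","w6.png")
P=pts(s);c=s["color"].astype(int)
m=(np.abs(P[...,0]-.55)<.06)&(np.abs(P[...,1]-.195)<.04)&(P[...,2]>.07)&(P[...,2]<.22)&(c[...,0]>c[...,1]+45)
print(m.sum())
m2=m&(P[...,2]<.145)
ax,_=mag();print("copper along axis from mouth:",np.median((P[m2]-M)@ax),m2.sum(),c[m2].mean(0))
im=s["color"][100:300,200:440,::-1];cv2.imwrite("pics/w6c.png",cv2.resize(im,None,fx=2.5,fy=2.5))
E
```

```text
clock: 8.72
tool_pos: [0.5927, 0.1984, 0.183]
orientation: [-152.7, 0.1, 95.1]
force: [0.2, -0.5, -0.6]
opening: 0.035
clock: 9.13
tool_pos: [0.6501, 0.2033, 0.294]
orientation: [-153.1, -0.0, 95.1]
force: [-1.1, -0.0, -0.3]
opening: 0.029
325
copper along axis from mouth: -0.07480676539627326 85 [152.97647059  86.70588235  57.08235294]
```

View pics/w6c.png

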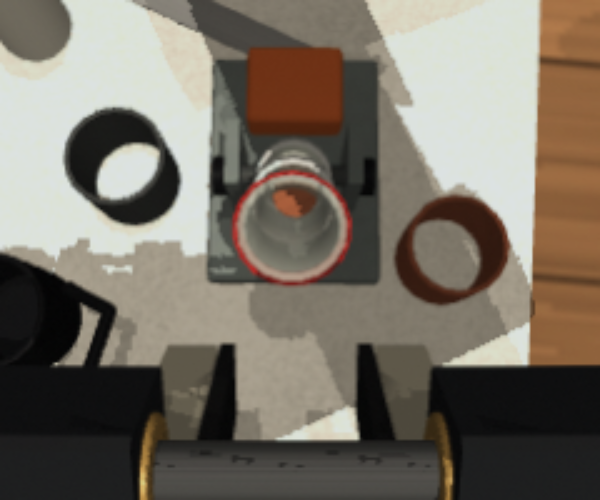

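Copper's top face is 75 mm below the mouth, which is fully seated. Now the brass.

```bash
python3 -m handwheel '[[[-0.95,0,0],[0.0138,-0.008,-0.0133]],[[-0.95,0,0],[0.0138,-0.008,-0.0133]],[[-0.95,0,0],[0.0138,-0.008,-0.0133]],[[-0.95,0,0],[0.0138,-0.008,-0.0133]],[[-0.95,0,0],[0.0138,-0.008,-0.0133]]]' 0.33
python3 -c "
from h import *
print(rows(rack([0,-75,131]),PICK))"
```

```text
clock: 9.6
tool_pos: [0.6638, 0.0101, 0.2885]
orientation: [-147.5, 0.2, 100.6]
force: [-0.5, -0.9, -0.3]
opening: 0.0292
([-0.6395, -0.4101, 1.0363], [-0.001, 0.0005, -0.0003])
```

```bash
python3 -m handwheel '[[[-0.64,-0.41,0.2],[0,0,0]],[[-0.64,-0.41,0.4],[0,0,0]],[[-0.64,-0.41,0.6],[0,0,0]],[[-0.64,-0.41,0.75],[0,0,0]],[[-0.64,-0.41,0.9],[0,0,0]]]' 0.33
python3 -m handwheel '[[[0,0,0.1],[0,0,0]],[[0,0,0.1],[0,0,0]],[[0,0,0.1],[0,0,0]]]' 0.33
python3 - <<'E'
from h import *
s=save("wrist","w7.png")
print(rows(rack([0,-75,70]),PICK),rows(rack([0,-75,31]),PICK),get_obs()["opening"])
P=pts(s);c=s["color"].astype(int)
for y in(-75,-25,25,75):
    q=rack([0,y,40]);m=np.nan_to_num(np.linalg.norm(P-q,axis=2)<.013).astype(bool)
    print(y,m.sum(),(np.median(P[m],0)-q).round(4) if m.any() else "",np.median(c[m],0) if m.any() else "")
E
```

```text
clock: 10.02
tool_pos: [0.5492, -0.1275, 0.2113]
orientation: [-147.8, 0.2, 100.6]
force: [1.4, 0.1, 0.2]
opening: 0.0289
clock: 10.27
tool_pos: [0.5396, -0.1278, 0.1946]
orientation: [-147.6, 0.2, 100.7]
force: [0.5, -0.1, 1.8]
opening: 0.0296
([-0.0763, -0.0452, 0.5551], [-0.0006, 0.0007, -0.0]) ([-0.0755, -0.0445, 0.7501], [-0.0006, 0.0007, -0.0]) 0.02899447024693588
-75 408 [-0.001   0.0009  0.0003] [217. 164.  83.]
-25 0  
25 380 [-0.0017  0.0014 -0.0001] [20. 19. 19.]
75 377 [-0.0017  0.0013 -0.0002] [171. 165. 154.]
```

```bash
python3 -m handwheel '[[[-0.076,-0.045,0.1],[0,0.0007,0]],[[-0.076,-0.045,0.2],[0,0.0007,0]],[[-0.076,-0.045,0.35],[0,0.0007,0]],[[-0.076,-0.045,0.5],[0,0.0007,0]],[[-0.076,-0.045,0.5],[0,0.0007,0]]]' 0.33
python3 -c "
from h import *
print(rows(rack([0,-75,31]),PICK))"
```

```text
clock: 10.73
tool_pos: [0.4803, -0.1533, 0.1123]
orientation: [-147.4, -0.1, 100.5]
force: [-1.7, 0.2, -0.8]
opening: 0.0291
([-0.0079, 0.0072, 0.2262], [-0.0014, -0.0005, 0.0])
```

```bash
python3 -m handwheel '[[[-0.004,0.002,0.06],[0,0,0]],[[-0.004,0.002,0.12],[0,0,0]],[[-0.004,0.002,0.18],[0,0,0]],[[-0.004,0.002,0.235],[0,0,0]],[[-0.004,0.002,0.235],[0,0,0]]]' 0.33
python3 -c "
from h import *
print(rows(rack([0,-75,31]),PICK),get_obs()['force'])"
```

```text
clock: 11.15
tool_pos: [0.4589, -0.1589, 0.0745]
orientation: [-147.6, -0.1, 100.6]
force: [-0.8, -0.9, -0.3]
opening: 0.0294
([0.0002, -0.002, 0.0078], [-0.0008, -0.0001, 0.0001]) [-0.8199926  -0.91594472 -0.27383421]
```

```bash
python3 -m handwheel '[[[0,0,0],[0,0,0]],[[0,0,0],[0,0,0]],[[0,0,0],[0,0,0]],[[0,0,0],[0,0,0]],[[0,0,0],[0,0,0]]]' 1
python3 -m handwheel '[[[0,0,-0.05],[0,0,0]],[[0,0,-0.15],[0,0,0]],[[0,0,-0.3],[0,0,0]],[[0,0,-0.5],[0,0,0]],[[0,0,-0.7],[0,0,0]]]' 1
python3 -m handwheel '[[[0,0.05,-0.2],[0,0,0]],[[0,0.1,-0.35],[0,0,0]],[[0.2,0.15,-0.4],[0,0,0]],[[0.4,0.15,-0.4],[0,0,0]],[[0.4,0.15,-0.4],[0,0,0]]]' 1
python3 - <<'E'
from h import *
ax,Rm=mag(); M[1]=.197
print(rows(M+ax*.1,Rm)); s=save("wrist","w8.png"); slug(s)
E
```

```text
clock: 11.57
tool_pos: [0.4602, -0.1592, 0.0758]
orientation: [-147.8, -0.0, 100.6]
force: [2.8, 1.5, 2.7]
opening: 0.0232
clock: 11.98
tool_pos: [0.5329, -0.1456, 0.1954]
orientation: [-147.6, -0.0, 100.6]
force: [2.0, -0.2, -1.9]
opening: 0.0234
clock: 12.4
tool_pos: [0.5854, -0.0487, 0.2455]
orientation: [-147.8, -0.1, 100.8]
force: [0.0, -1.7, -1.6]
opening: 0.0233
([1.1872, 0.3599, -0.2688], [-0.0131, 0.0072, 0.0134])
-6 477 -11.9 -3.4 | -2 59 -12.2 -10.8 | 2 55 -12.1 -11.0 | 6 48 -12.2 -11.1 | 10 47 -12.1 -11.0 | 14 43 -12.2 -10.9 | 18 42 -12.1 -11.2 | 22 38 -12.2 -11.1 | 26 37 -12.3 -10.9 | 30 38 -12.1 -10.9 |
```

```bash
python3 -m handwheel '[[[0.98,0.36,-0.35],[-0.013,0.007,0.0134]],[[0.98,0.36,-0.35],[-0.013,0.007,0.0134]],[[0.98,0.36,-0.35],[-0.013,0.007,0.0134]],[[0.98,0.36,-0.35],[-0.013,0.007,0.0134]],[[0.98,0.36,-0.35],[-0.013,0.007,0.0134]]]' 1
python3 -m handwheel '[[[0.22,0,0],[0,0,0]],[[0.22,0,0],[0,0,0]],[[0.22,0,0],[0,0,0]]]' 1
python3 - <<'E'
from h import *
ax,Rm=mag(); M[1]=.197
for h in(60,20): print(rows(M+ax*h/1000,Rm))
E
```

```text
clock: 12.87
tool_pos: [0.6426, 0.1457, 0.2659]
orientation: [-152.4, 0.2, 95.1]
force: [0.8, 0.4, -1.1]
opening: 0.0227
clock: 13.12
tool_pos: [0.6381, 0.1911, 0.2641]
orientation: [-152.3, 0.2, 95.3]
force: [-0.2, -1.0, -2.3]
opening: 0.0235
([0.0558, -0.0099, 0.2669], [-0.0005, 0.0005, -0.0002])
([0.0564, -0.0093, 0.4669], [-0.0005, 0.0005, -0.0002])
```

```bash
python3 -m handwheel '[[[0.056,-0.008,0.06],[0,0,0]],[[0.056,-0.008,0.12],[0,0,0]],[[0.056,-0.008,0.2],[0,0,0]],[[0.056,-0.008,0.25],[0,0,0]],[[0.056,-0.008,0.25],[0,0,0]]]' 1
python3 - <<'E'
from h import *
ax,Rm=mag(); M[1]=.197
print(rows(M+ax*.02,Rm))
E
```

```text
clock: 13.53
tool_pos: [0.6116, 0.1959, 0.2196]
orientation: [-152.2, 0.3, 95.1]
force: [-0.0, -0.4, -2.1]
opening: 0.0228
([0.0193, 0.0026, 0.2098], [-0.0009, 0.0003, -0.0009])
```

```bash
python3 -m handwheel '[[[0.015,0.002,0.05],[0,0,0]],[[0.015,0.002,0.1],[0,0,0]],[[0.015,0.002,0.15],[0,0,0]],[[0.015,0.002,0.19],[0,0,0]],[[0.015,0.002,0.21],[0,0,0]]]' 1
python3 -m handwheel '[[[0,0,0],[0,0,0]],[[0,0,0],[0,0,0]]]' 1
```

```text
clock: 13.95
tool_pos: [0.5927, 0.1983, 0.1824]
orientation: [-152.3, 0.2, 95.1]
force: [-0.6, -0.4, -2.1]
opening: 0.0232
clock: 14.12
tool_pos: [0.5937, 0.1985, 0.1837]
orientation: [-152.4, 0.2, 95.1]
force: [0.5, -0.4, -1.3]
opening: 0.0233
```

Same pose as for the copper and no contact. Release and retreat.

```bash
python3 -m handwheel '[[[0,0,0],[0,0,0]],[[0,0,0],[0,0,0]],[[0,0,0],[0,0,0]],[[0,0,0],[0,0,0]],[[0,0,0],[0,0,0]]]' 0.2
python3 -m handwheel '[[[0,0,-0.1],[0,0,0]],[[0,0,-0.3],[0,0,0]],[[0,0,-0.5],[0,0,0]],[[0,0,-0.6],[0,0,0]],[[0,0,-0.6],[0,0,0]]]' 0.33
python3 - <<'E'
from h import *
s=save("wrist","w9.png")
P=pts(s);c=s["color"].astype(int);ax,_=mag();M[1]=.197
d=P-M;h=d@ax;rad=np.linalg.norm(d-h[...,None]*ax,axis=2)
m=(rad<.010)&(h>-.12)&(h<.05)
print(m.sum(),np.percentile(h[m],[10,30,50,70,90]).round(4),np.median(c[m],0))
print(get_obs()["opening"])
E
```

```text
clock: 14.53
tool_pos: [0.5938, 0.1986, 0.1839]
orientation: [-152.4, 0.2, 95.1]
force: [0.4, -0.2, 0.7]
opening: 0.0348
clock: 14.95
tool_pos: [0.6518, 0.2037, 0.2946]
orientation: [-152.8, 0.1, 95.1]
force: [-0.2, -0.1, -0.1]
opening: 0.0293
223 [-0.0358 -0.0354 -0.035  -0.0347 -0.0343] [190. 141.  70.]
0.029172243520454954
```

Brass top is at −35 mm, fully seated on the copper. Now the tin (rack y=+75).

```bash
python3 -m handwheel '[[[-0.95,0,0],[0.0138,-0.008,-0.0133]],[[-0.95,0,0],[0.0138,-0.008,-0.0133]],[[-0.95,0,0],[0.0138,-0.008,-0.0133]],[[-0.95,0,0],[0.0138,-0.008,-0.0133]],[[-0.95,0,0],[0.0138,-0.008,-0.0133]]]' 0.33
python3 -m handwheel '[[[-0.95,-0.2,0.1],[0,0,0]],[[-0.95,-0.2,0.1],[0,0,0]],[[-0.95,-0.2,0.1],[0,0,0]],[[-0.95,-0.2,0.1],[0,0,0]],[[-0.95,-0.2,0.1],[0,0,0]]]' 0.33
python3 -c "
from h import *
print(rows(rack([0,75,131]),PICK))"
```

```text
clock: 15.42
tool_pos: [0.6655, 0.0106, 0.2896]
orientation: [-147.2, 0.3, 100.6]
force: [0.0, 0.7, 0.3]
opening: 0.0296
clock: 15.83
tool_pos: [0.6564, -0.1837, 0.2957]
orientation: [-147.3, 0.3, 100.6]
force: [0.2, -1.4, 0.5]
opening: 0.0295
([-0.4424, -0.2063, 0.9524], [-0.0017, 0.0007, -0.0003])
```

```bash
python3 -m handwheel '[[[-0.442,-0.206,0.2],[-0.0017,0.0007,0]],[[-0.442,-0.206,0.35],[-0.0017,0.0007,0]],[[-0.442,-0.206,0.55],[-0.0017,0.0007,0]],[[-0.442,-0.206,0.75],[-0.0017,0.0007,0]],[[-0.442,-0.206,0.93],[-0.0017,0.0007,0]]]' 0.33
python3 -m handwheel '[[[0,0,0],[0,0,0]],[[0,0,0],[0,0,0]]]' 0.33
python3 -c "
from h import *
print(rows(rack([0,75,70]),PICK),rows(rack([0,75,31]),PICK),get_obs()['opening'])"
```

```text
clock: 16.25
tool_pos: [0.5508, -0.2907, 0.1783]
orientation: [-148.0, 0.1, 100.5]
force: [1.8, -0.4, -0.3]
opening: 0.0297
clock: 16.42
tool_pos: [0.5498, -0.2894, 0.1775]
orientation: [-147.7, -0.1, 100.5]
force: [1.8, 1.1, 1.2]
opening: 0.0298
([-0.0255, -0.0031, 0.4229], [-0.0007, -0.0003, -0.0001]) ([-0.0258, -0.0022, 0.6179], [-0.0007, -0.0003, -0.0001]) 0.029810160632725506
```

```bash
python3 -m handwheel '[[[-0.02,-0.003,0.12],[-0.0007,0,0]],[[-0.02,-0.003,0.24],[-0.0007,0,0]],[[-0.02,-0.003,0.34],[-0.0007,0,0]],[[-0.02,-0.003,0.4],[-0.0007,0,0]],[[-0.02,-0.003,0.4],[-0.0007,0,0]]]' 0.33
python3 -c "
from h import *
print(rows(rack([0,75,31]),PICK))"
```

```text
clock: 16.83
tool_pos: [0.511, -0.3006, 0.1111]
orientation: [-148.2, 0.0, 100.6]
force: [-1.4, 0.8, 0.0]
opening: 0.0293
([-0.0053, -0.0122, 0.2294], [0.0007, 0.0, -0.0001])
```

```bash
python3 -m handwheel '[[[0,-0.006,0.06],[0,0,0]],[[0,-0.006,0.12],[0,0,0]],[[0,-0.006,0.18],[0,0,0]],[[0,-0.006,0.225],[0,0,0]],[[0,-0.006,0.225],[0,0,0]]]' 0.33
python3 -c "
from h import *
print(rows(rack([0,75,31]),PICK),get_obs()['force'])"
```

```text
clock: 17.25
tool_pos: [0.4875, -0.3054, 0.0742]
orientation: [-148.2, 0.1, 100.6]
force: [-0.5, 0.3, -0.9]
opening: 0.0294
([-0.0034, -0.0076, 0.0093], [0.0009, 0.0001, -0.0001]) [-0.54365037  0.3080699  -0.86223627]
```

```bash
python3 -m handwheel '[[[0,-0.004,0.004],[0,0,0]],[[0,-0.004,0.004],[0,0,0]],[[0,-0.004,0.004],[0,0,0]],[[0,-0.004,0.004],[0,0,0]],[[0,-0.004,0.004],[0,0,0]]]' 1
python3 -m handwheel '[[[0,0,-0.05],[0,0,0]],[[0,0,-0.15],[0,0,0]],[[0,0,-0.3],[0,0,0]],[[0,0,-0.5],[0,0,0]],[[0,0,-0.7],[0,0,0]]]' 1
python3 -m handwheel '[[[0,0.05,-0.2],[0,0,0]],[[0,0.1,-0.35],[0,0,0]],[[0.2,0.15,-0.4],[0,0,0]],[[0.4,0.15,-0.4],[0,0,0]],[[0.6,0.15,-0.4],[0,0,0]]]' 1
python3 - <<'E'
from h import *
ax,Rm=mag(); M[1]=.197
print(rows(M+ax*.1,Rm)); s=save("wrist","w10.png"); slug(s)
E
```

```text
clock: 17.67
tool_pos: [0.4874, -0.306, 0.075]
orientation: [-148.4, 0.1, 100.6]
force: [2.5, 0.4, 3.4]
opening: 0.0228
clock: 18.08
tool_pos: [0.5588, -0.2919, 0.1949]
orientation: [-148.2, 0.0, 100.6]
force: [1.5, -0.6, -2.1]
opening: 0.0232
clock: 18.5
tool_pos: [0.6034, -0.1603, 0.2451]
orientation: [-148.2, 0.0, 100.5]
force: [0.4, 0.1, -1.4]
opening: 0.0227
([1.7542, 0.3652, -0.2752], [-0.0118, 0.0073, 0.0125])
-30 12 3.3 6.3 | -26 6 -10.6 -9.2 | -18 8 -10.5 -7.2 | -14 7 -9.9 -4.8 | -10 5 -10.9 -0.2 | -6 390 -13.5 -4.0 | -2 116 -13.6 -9.1 | 2 59 -13.4 -12.1 | 6 49 -14.2 -12.4 | 10 43 -13.8 -12.1 | 14 48 -14.2 -12.4 | 18 36 -13.9 -12.3 | 22 38 -14.3 -12.3 | 26 34 -14.3 -12.2 | 30 32 -14.2 -12.8 | 34 13 -13.9 -12.6 |
```

```bash
python3 -m handwheel '[[[0.95,0.3,-0.3],[-0.012,0.007,0.0125]],[[0.95,0.3,-0.3],[-0.012,0.007,0.0125]],[[0.95,0.3,-0.3],[-0.012,0.007,0.0125]],[[0.95,0.3,-0.3],[-0.012,0.007,0.0125]],[[0.95,0.3,-0.3],[-0.012,0.007,0.0125]]]' 1
python3 -m handwheel '[[[0.8,0.05,0],[0,0,0]],[[0.8,0.05,0],[0,0,0]],[[0.8,0.05,0],[0,0,0]],[[0.8,0.05,0],[0,0,0]],[[0.8,0.05,0],[0,0,0]]]' 1
python3 - <<'E'
from h import *
ax,Rm=mag(); M[1]=.197
for h in(60,20): print(rows(M+ax*h/1000,Rm))
E
```

```text
clock: 18.97
tool_pos: [0.6494, 0.0422, 0.2657]
orientation: [-152.6, 0.1, 95.4]
force: [1.3, -0.7, -1.2]
opening: 0.0231
clock: 19.38
tool_pos: [0.6419, 0.2075, 0.2589]
orientation: [-152.5, -0.0, 95.8]
force: [-0.5, 0.2, -1.7]
opening: 0.0232
([-0.0238, -0.0465, 0.2564], [0.0001, 0.0006, 0.0012])
([-0.023, -0.0466, 0.4564], [0.0001, 0.0006, 0.0012])
```

```bash
python3 -m handwheel '[[[-0.023,-0.04,0.06],[0,0,0.001]],[[-0.023,-0.04,0.12],[0,0,0.001]],[[-0.023,-0.04,0.18],[0,0,0.001]],[[-0.023,-0.04,0.23],[0,0,0.001]],[[-0.023,-0.04,0.23],[0,0,0.001]]]' 1
python3 - <<'E'
from h import *
ax,Rm=mag(); M[1]=.197
print(rows(M+ax*.02,Rm))
E
```

```text
clock: 19.8
tool_pos: [0.614, 0.1929, 0.2213]
orientation: [-152.4, 0.3, 95.1]
force: [0.6, -0.4, -1.8]
opening: 0.0233
([0.0352, -0.0037, 0.2221], [-0.0003, 0.0005, -0.0008])
```

```bash
python3 -m handwheel '[[[0.033,0,0.03],[0,0,0]],[[0.033,0,0.06],[0,0,0]],[[0.033,0,0.06],[0,0,0]]]' 1
python3 - <<'E'
from h import *
ax,Rm=mag(); M[1]=.197
print(rows(M+ax*.02,Rm))
E
```

```text
clock: 20.05
tool_pos: [0.6087, 0.1995, 0.2112]
orientation: [-152.5, 0.3, 95.1]
force: [-0.8, 0.5, -1.7]
opening: 0.0228
([-0.0003, -0.007, 0.1667], [0.0001, 0.0004, -0.0007])
```

```bash
python3 -m handwheel '[[[0,-0.002,0.05],[0,0,0]],[[0,-0.002,0.1],[0,0,0]],[[0,-0.002,0.14],[0,0,0]],[[0,-0.002,0.165],[0,0,0]],[[0,-0.002,0.165],[0,0,0]]]' 1
python3 -m handwheel '[[[0,0,0],[0,0,0]],[[0,0,0],[0,0,0]]]' 1
```

```text
clock: 20.47
tool_pos: [0.5927, 0.1972, 0.1815]
orientation: [-152.5, 0.3, 95.1]
force: [-0.0, 0.4, -1.7]
opening: 0.0235
clock: 20.63
tool_pos: [0.5941, 0.1975, 0.1831]
orientation: [-152.6, 0.3, 95.1]
force: [0.7, -1.4, -1.5]
opening: 0.0232
```

```bash
python3 -m handwheel '[[[0,0,0],[0,0,0]],[[0,0,0],[0,0,0]],[[0,0,0],[0,0,0]],[[0,0,0],[0,0,0]],[[0,0,0],[0,0,0]]]' 0.2
python3 -m handwheel '[[[0,0,-0.1],[0,0,0]],[[0,0,-0.3],[0,0,0]],[[0,0,-0.5],[0,0,0]],[[0,0,-0.6],[0,0,0]],[[0,0,-0.6],[0,0,0]]]' 0.2
python3 - <<'E'
from h import *
s=save("wrist","w11.png")
P=pts(s);c=s["color"].astype(int);ax,_=mag();M[1]=.197
d=P-M;h=d@ax;rad=np.linalg.norm(d-h[...,None]*ax,axis=2)
m=(rad<.010)&(h>-.12)&(h<.06)
print(m.sum(),np.percentile(h[m],[10,30,50,70,90]).round(4),np.median(c[m],0))
t=save("scene","s3.png");im=t["color"][170:310,180:430,::-1];a=cv2.resize(im,None,fx=3,fy=3)[:,:750]
b=cv2.resize(s["color"][60:260,:,::-1],(750,180))
cv2.imwrite("pics/fin.png",np.vstack([a,b]))
for y in(-75,-25,25,75):
    for n,S in(("w",s),("s",t)):
        PP=pts(S);q=rack([0,y,40]);k=np.nan_to_num(np.linalg.norm(PP-q,axis=2)<.013).astype(bool)
        print(n,y,k.sum(),(np.median(PP[k],0)-q).round(4) if k.any() else "")
E
```

```text
clock: 21.05
tool_pos: [0.5939, 0.1975, 0.183]
orientation: [-152.6, 0.3, 95.1]
force: [-0.3, 0.4, 1.1]
opening: 0.0351
clock: 21.47
tool_pos: [0.6515, 0.2028, 0.2939]
orientation: [-153.0, 0.2, 95.1]
force: [-0.2, -0.2, -0.1]
opening: 0.0351
334 [-0.0033  0.0051  0.0061  0.0068  0.0075] [150. 145. 135.]
w -75 0 
s -75 0 
w -25 0 
s -25 0 
w 25 192 [-0.001   0.0022 -0.0008]
s 25 55 [-0.0009 -0.0022 -0.0023]
w 75 0 
s 75 0
```

View pics/fin.png

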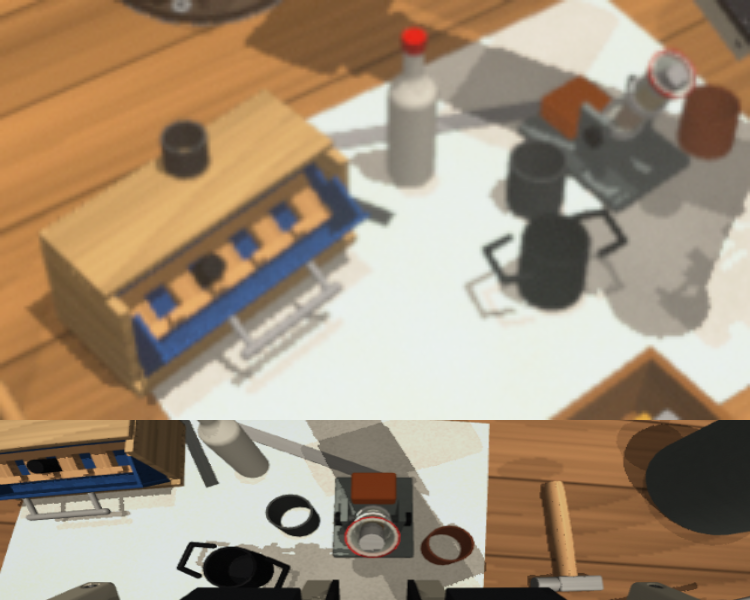

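The final view shows tin in the mouth, with its top at about +6 mm (nominal +5). Graphite is alone in the open bin, and the flasks, bottle and crucible are in place. Handing in.

```bash
python3 -c "
from plant import *
close_job()"
```

```text
the job is handed in; nothing more can be done
```

I tilted the bin fully out with the closed fingers hooked behind the handle, reaching the stop at about 27 N. Then I loaded copper, brass and tin into the grey magazine, in that order, and handed the job in with the arm clear, at about 21.5 s of the 72 s allowed.

**Last checks:**
- **Slug depths:** each was measured just after release, along the tube from the mouth. All three agree with fully seated:

| Slug | Top face measured | Fully seated |
|---|---|---|
| Copper | −75 mm | −75 mm |
| Brass | −35 mm | −35 mm |
| Tin | about +6 mm | +5 mm |

- **Graphite plug:** it is still in its cell, about 2–3 mm from where I expected it, within camera error. The other three cells are empty and the bin is still out.
- **Other items:** the flasks, bottle and crucible look undisturbed in the final pictures. I did not measure the bench items for movement.
- **Failures or disagreements:** no check failed. The estimates of the tube's tilt disagreed (about 21 to 29°). I used 27.5°, and all three insertions went in without contact force.

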